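# Load a sharpening stone against the spring jaw and close the edge rail

## Robot

A 7-joint arm with a two-finger parallel gripper is mounted at the origin on a cart in front of the work surface, level with it; the furniture and walls round the work are solid. World frame = base frame: x ahead of the robot, y to its left, z up, the work surface at z = 0. Lengths are in m, angles in rad, forces in N, time in s.
With the tool pointing down it reaches from about 0.425 to 0.925 m from the base axis. Payload 6.8 kg.
Tool frame: the origin (TCP) lies on the centre line of the jaws, within the pads' length; the fingertips stand bot.tip_reach ahead of it and the grasp point (between the pads) lies 3 mm ahead of it (bot.tip_reach is the distance from the TCP to the fingertips, in m); z points along the fingers, y is the line along which they close (so a half turn about z gives the same grasp; the last joint's range is limited). The gripper opens to 85 mm and grips with 20 to 120 N. Pads are 22 mm wide; open, the fingers measure 114 mm over their backs; the gripper's body (76 mm by 85 mm) begins 54 mm behind the grasp point. The pads swing forward as they close: fully open they stand 13 mm farther back than shut.
Start: joints at [1.205, 0.477, 0.022, 1.555, -0.011, 1.109, -0.083], TCP at [0.172, -0.653, 0.224] pointing down, gripper open.
Joint ranges: [-2.96, 2.96], [-0.34, 2.1], [-1.41, 1.46], [0.24, 2.44], [-1.37, 4.51], [0.17, 1.92], [-2.96, 2.96]. Speed limits (rad/s): [2.39, 2.39, 3.14, 3.14, 3.14, 3.14, 3.14].

## Interface

Orientations are given as a unit quaternion [w, x, y, z].
In Python, from station import bot gives the robot as it stands.
- The arm moves only by the tool jog_arm, never from a script. Its argument "deltas" is a list of rows, each a list of 7 numbers: the shift along the world's x, y, z in m, then the turn, a rotation vector about the world's x, y, z in rad, then the opening, from 0 (shut) to 1 (fully open). In form: [[x, y, z, rx, ry, rz, grip], ...]. A call has 1 to 10 rows; each row shifts and turns the commanded pose from where the row before left it; what a row does not reach is not made up. A row lasts 1/10 s, in which the tool goes at most 50 mm and 8.59 degrees, less where a joint would pass 70% of its speed; a pose out of reach is approached as far as the arm can. A call with a gripper value outside its range is refused whole. The fingers move at their own pace and stop on an object; "newtons" is the grip in N (left out, the last holds). Time passes only in rows, so rows that do not move let the fingers close. It gives the time, the measured TCP pose, the force, the opening and the grip force at its end, in the units of the state.
- bot.get_obs(): the state, without advancing time (a new reading comes with each control period).
- bot.read_camera(name): name is "side" or "top" or "wrist"; returns a dict with "img" (384x512x3 uint8, red, green, blue), "K" (3x3 intrinsics, pixels), "dist_coeffs" ([k1, k2, p1, p2, k3] as OpenCV has them; the pictures are not rectified), "eye" and "attitude" of the camera in the world. Camera axes: x right, y down, z forward; pixel columns grow to the right and rows downward; lengths in m; the calibration is good to about 2 mm. A picture is of the moment at which its call begins. There is no depth.
- bot.hand_in(): hands the job in; it is judged then, once.
The state is a dict: "t": time; "q": joint angles; "joint_vel": joint speeds; "joint_torque": joint torques, N m; "eef_pos": TCP position; "tool_rot": TCP orientation; "contact_force": force on the tool from outside, world axes, zero at the start; "torque": the same for the moment, N m; "gripper_width": opening from 0.0 (shut) to 1.0 (fully open); "grasp_force": force on a finger pad.
Only numpy, scipy, OpenCV 4.12 (cv2) and the standard library are available. Lean on these libraries where they do the work, as an engineer would, in place of code of your own. Each camera call takes 0.05 s, during which the arm holds its last target. There are 200 camera calls.

## Task

Fit the sharpening stone into the knife sharpener: push one end of its metal plate against the spring jaw, let the other end down behind the toe so that the plate lies flat in the channel, and let go of it. Then swing the hinged edge rail over and press it fully shut over the plate's edge. The stone is brittle, so feel your way and never force it, and leave the knife, the glass and the lemon where they are.

Things in the scene. Friction and masses are not known exactly. Their poses are not given: they have to be found in the camera images.
- sharpener: Bench knife sharpener, fixed: wooden base 234 x 94 x 16 mm, above it a grey metal bed (x -106..116, y -54..32) on a brass height wheel. Origin: worktop level, below the channel's middle; x along the channel from toe to spring jaw, z up; mm in this frame below. The bed stands level but its height is not measured: the rubber channel floor is at z = F, anywhere from 36 to 52.
- channel_mark (a point): Point at worktop level below the channel's middle (the sharpener's origin). Channel: floor at F between two slick black sides, y -21.5 and 21.5, x -62..60, tops rounded, F+3.5. The fitted plate lies on the floor from x -75 to 75 and presses the jaw back 6. The floor's rubber gives a little under load. Over 60 N in all (spring's push included) between stone and sharpener chips it.
- toe_mark (a point): Point at worktop level below the toe's inner face (sharpener x -75, y 0). Toe: rubber-capped steel block, x -90..-75, y -16..16, top F+4.5; the plate's tail drops behind it and the spring then holds it against that face.
- jaw_mark (a point): Point at worktop level below the face of the free spring jaw (sharpener x 69, y 0). Jaw: dark block with a slick white nylon face, y -17..17, F+1..F+20, that slides to +x on two rods with coil springs; spring block behind it x 99..111, top F+17.
- tab_mark (a point): Point at worktop level below the rail's hinge axis (along x; y -46, z F+8, knuckle radius 4), at the thumb tab's middle (x -90). Rail: 3 mm steel flap, x -102..62; shut it lies level over the plate's bare edge, lip at y -17, underside F+6.4, top F+9.4. If the plate is not down it stops short. Tab: x -102..-78, reaches y 0 when shut, 46 from the axis; its red last 16 mm is then at F+12.
- stone: Sharpening stone lying on the worktop: aluminium plate 150 x 40 x 6 mm, on its middle an abrasive block 130 x 28 x 13 mm (grey below, cream above; 19 mm high in all), so the plate is bare for 6 mm along the edges and 10 mm at the ends. Grip the block's sides, 28 mm apart. Origin: centre of the plate's underside, x lengthwise, z up. Both ends alike. 0.17 to 0.27 kg.
- jaw (a joint): Spring jaw (the follower), m: 0 free, grows as it is pushed back along the sharpener's +x; 0.006 with the stone fitted, hard stop at 0.011. The spring pushes with 4 N at 0 and 0.5 N more for each mm.
- rail (a joint): Edge rail's angle, rad: 0 shut (level), grows as it opens; it starts open at 1.95 to 2.35, leaning outward (to -y) past upright. Its stiff hinge (about 0.1 N m) keeps it where it is left.
- knife: Kitchen knife with a black handle, 300 mm long, 14 mm high, lying behind the sharpener; stays where it is. Origin under the root of the blade.
- glass: Clear tumbler, 81 mm wide, 93 mm high, standing; stays where it is. Origin at the centre of its foot.
- lemon: Lemon, 72 x 55 x 56 mm; stays where it is. Origin at its underside.
Mind the look-alikes: they are no part of the job. Of the things that look like the stone, take the one that is farthest to the robot's right at the start.

How it is judged:
On the way:
1. the stone lies flat in the channel between the toe and the pressed-back spring jaw, let go by the fingers, with the rail still open (value of joint jaw between 0.004 and 0.0085 m and x of stone in the frame of sharpener between -0.003 and 0.003 m and y of stone in the frame of sharpener between -0.0035 and 0.0035 m and angle between stone's own z axis and vertical below 0.02 rad and angle between the x axis of stone and the x axis of sharpener, either way round below 0.05 rad and value of joint rail above 0.8 rad and contact force between the fingers and stone below 0.05 N), for 0.2 s.
At the end, for the whole second after the job is handed in: the edge rail is shut (within 0.05 rad), and under it the stone rests level (within 0.02 rad) in the channel, its middle within 3 mm along and 3.5 mm across of the channel's middle and turned under 0.05 rad from it, held by the spring jaw, which stays pressed back 4 to 8.5 mm (value of joint jaw between 0.004 and 0.0085 m and x of stone in the frame of sharpener between -0.003 and 0.003 m and y of stone in the frame of sharpener between -0.0035 and 0.0035 m and angle between stone's own z axis and vertical below 0.02 rad and angle between the x axis of stone and the x axis of sharpener, either way round below 0.05 rad and value of joint rail below 0.05 rad and linear speed of stone below 0.01 m/s); the robot touches nothing.
It fails at once if the stone is forced: over 60 N in all between the stone and the sharpener (contact force between stone and sharpener above 60 N).
It fails at once if the knife is moved by over 20 mm (distance of knife from where it was at the start of the episode above 0.02 m).
It fails at once if the glass is moved by over 20 mm (distance of glass from where it was at the start of the episode above 0.02 m).
It fails at once if the lemon is moved by over 30 mm (distance of lemon from where it was at the start of the episode above 0.03 m).
It also fails if it takes over 70 s, if anything falls off the work surface, if the arm or the gripper's body presses on something with over 40 N, if the wrist force passes 120 N, or if a joint passes its speed limit or range.

## Working session

There is one attempt and no reset: what is moved stays moved. The work goes in short steps, Python scripts to look and compute and a tool call to move; the robot and the scene stay as the last step left them, time stands still between calls to the robot, and variables do not carry over. Pictures are saved under pics/ and viewed, at most 11 in all, crops included, and the job is handed in when it is done.

Besides the shell and the picture viewer there is one more tool, called after "Request:" by a JSON object that holds its "api" and its "payload", one argument or row to a line. jog_arm: Moves the arm, as the interface text tells. Its arguments: {"type":"object","properties":{"deltas":{"type":"array"},"newtons":{"type":"number"}},"required":["deltas"]}

```bash
ls; mkdir -p pics; python3 - <<'E'
from station import bot
import cv2,numpy as np,pickle
o=bot.get_obs(); print({k:np.round(v,3) for k,v in o.items()}, bot.tip_reach)
d={}
for n in ("top","side"):
    c=bot.read_camera(n); d[n]=c; cv2.imwrite(f"pics/{n}0.png",c["img"][...,::-1])
    print(n,c["K"],c["dist_coeffs"],c["eye"],c["attitude"])
c=bot.read_camera("wrist"); d["wrist"]=c
print(c["K"],c["dist_coeffs"],c["eye"],c["attitude"])
pickle.dump(d,open("c0.pkl","wb"))
a=np.vstack([cv2.resize(d["top"]["img"],(512,384))])
E
```

```text
pics
{'t': np.float64(0.0), 'q': array([ 1.205,  0.478,  0.022,  1.556, -0.011,  1.109, -0.083]), 'joint_vel': array([ 0.   ,  0.   , -0.002,  0.001, -0.001,  0.   ,  0.001]), 'joint_torque': array([ 0.0000e+00, -5.9645e+01,  1.6080e+00, -2.8119e+01,  1.3000e-02,
        9.0000e-03, -0.0000e+00]), 'eef_pos': array([ 0.172, -0.652,  0.223]), 'tool_rot': array([-0.001,  0.992,  0.129, -0.   ]), 'contact_force': array([ 0.271, -0.147,  0.563]), 'torque': array([ 0.008, -0.012,  0.012]), 'grasp_force': np.float64(0.0), 'gripper_width': np.float64(0.999)} 0.022
top [[359.51858582   0.         256.06553768]
 [  0.         359.51858582 192.40647774]
 [  0.           0.           1.        ]] [-0.07449109  0.          0.          0.          0.        ] [ 0.37560452 -0.03418134  0.89598437] [-0.07318341  0.70496663 -0.70256978  0.06373342]
side [[352.67883371   0.         251.38560362]
 [  0.         352.67883371 193.16349893]
 [  0.           0.           1.        ]] [-0.03095341  0.          0.          0.          0.        ] [0.2221921 0.5994906 0.5321803] [ 0.11264699 -0.2067386   0.85321632 -0.46539415]
[[290.84621765   0.         252.84567127]
 [  0.         290.84621765 193.57976839]
 [  0.           0.           1.        ]] [-0.07239679  0.          0.          0.          0.        ] [ 0.23984284 -0.63453822  0.3737883 ] [ 0.10975822  0.7840711  -0.60481289 -0.08594774]
```

View both.

```bash
python3 - <<'E'
import cv2
a=cv2.imread("pics/top0.png");cv2.imwrite("pics/top0b.png",cv2.resize(a,(800,600),interpolation=cv2.INTER_CUBIC))
a=cv2.imread("pics/side0.png");cv2.imwrite("pics/side0b.png",cv2.resize(a,(800,600),interpolation=cv2.INTER_CUBIC))
E
```

```text
(no output)
```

View pics/top0b.png

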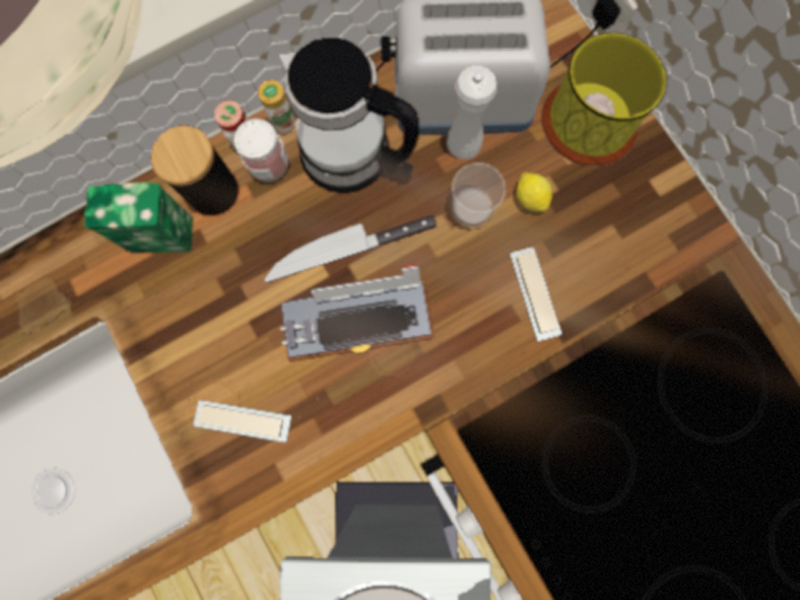

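View pics/side0b.png

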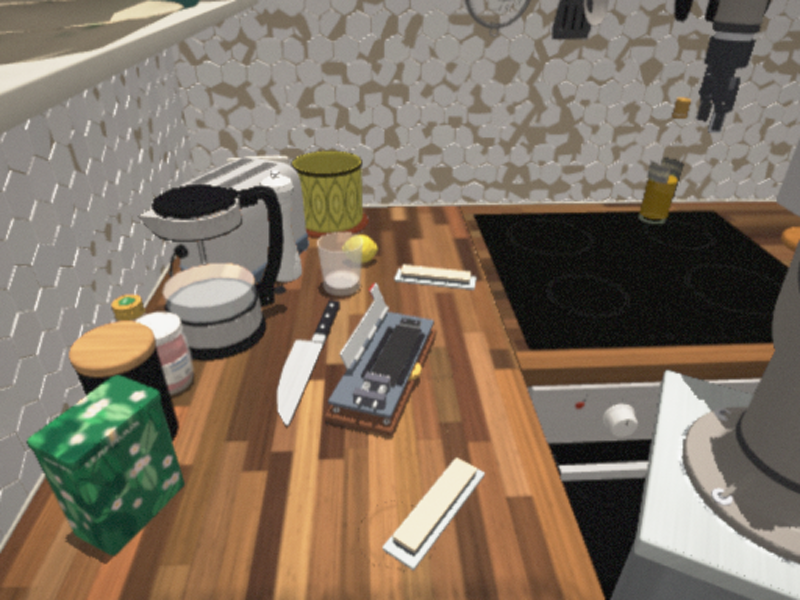

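```bash
cat > h.py <<'E'
import cv2,numpy as np,pickle
from scipy.spatial.transform import Rotation as R
def rot(q): return R.from_quat(np.roll(q,-1)).as_matrix()
def rays(c,p):
    u=cv2.undistortPoints(np.array(p,float).reshape(-1,1,2),c["K"],np.array(c["dist_coeffs"],float)).reshape(-1,2)
    return np.c_[u,np.ones(len(u))]@rot(c["attitude"]).T
def plane(c,p,z):
    d=rays(c,p); e=np.array(c["eye"]); return e+d*((z-e[2])/d[:,2])[:,None]
def tri(c1,p1,c2,p2):
    d1,d2=rays(c1,p1),rays(c2,p2); out=[]
    for a,b in zip(d1,d2):
        a=a/np.linalg.norm(a);b=b/np.linalg.norm(b)
        s,t=np.linalg.lstsq(np.c_[a,-b],np.array(c2["eye"])-c1["eye"],rcond=None)[0]
        x,y=c1["eye"]+s*a,c2["eye"]+t*b; out.append([*((x+y)/2),np.linalg.norm(x-y)])
    return np.array(out)
def proj(c,P):
    Rm=rot(c["attitude"]).T; X=(np.atleast_2d(P)-c["eye"])@Rm.T
    return cv2.projectPoints(X,np.zeros(3),np.zeros(3),c["K"],np.array(c["dist_coeffs"],float))[0].reshape(-1,2)
def cream(img,box=None):
    i=img.astype(int); r,g,b=i[...,0],i[...,1],i[...,2]
    m=((r>200)&(g>185)&(r-b>15)&(r-b<80)).astype(np.uint8)
    if box: z=np.zeros_like(m); x0,y0,x1,y1=box; z[y0:y1,x0:x1]=m[y0:y1,x0:x1]; m=z
    return m
def rect(c,box,z):
    m=cv2.morphologyEx(cream(c["img"],box),cv2.MORPH_OPEN,np.ones((2,2)))
    k=max(cv2.findContours(m,0,2)[0],key=cv2.contourArea)
    P=plane(c,k.reshape(-1,2),z)[:,:2]*1000
    return cv2.minAreaRect(P.astype(np.float32)),cv2.contourArea(k)
E
python3 - <<'E'
from h import *
d=pickle.load(open("c0.pkl","rb"));t=d["top"];s=d["side"]
for b in ((320,150,370,225),(115,245,195,290)): print(rect(t,b,.019))
# sharpener rough
print(plane(t,[[536*.64,294*.64],[242*.64,421*.64],[360*.64,325*.64]],.02).round(3))
im=t["img"]
cv2.imwrite("pics/crop_stone.png",cv2.resize(im[145:235,310:380],None,fx=5,fy=5,interpolation=2)[...,::-1])
A=cv2.resize(im[165:235,170:285],None,fx=5,fy=5,interpolation=2)
B=cv2.resize(s["img"][175:280,200:290],None,fx=5.5,fy=5.5,interpolation=2)
cv2.imwrite("pics/cropA.png",A[...,::-1]);cv2.imwrite("pics/cropB.png",B[...,::-1])
E
```

```text
(((562.1705322265625, -243.304443359375), (131.07493591308594, 28.886167526245117), 15.730082511901855), 535.0)
(((356.3348388671875, 224.67578125), (129.83602905273438, 28.84272575378418), 81.3404541015625), 578.0)
[[ 0.559 -0.239  0.02 ]
 [ 0.358  0.221  0.02 ]
 [ 0.508  0.041  0.02 ]]
```

View pics/crop_stone.png

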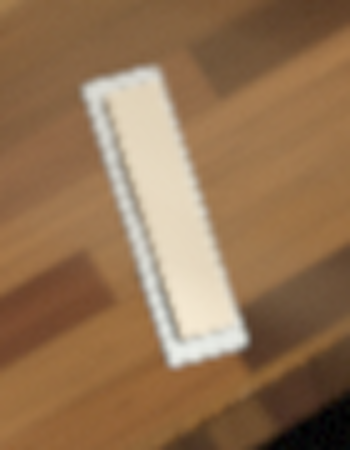

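View pics/cropB.png

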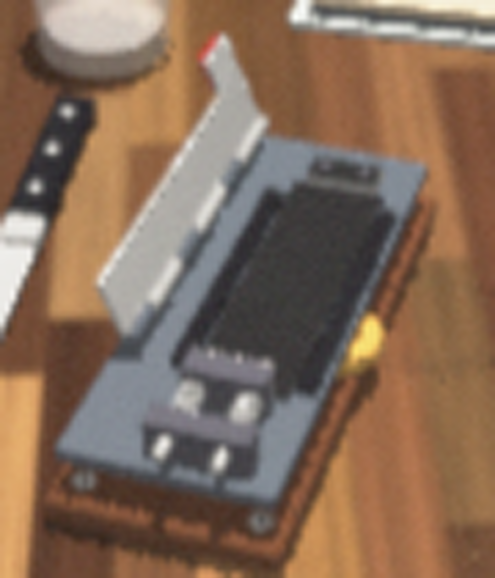

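Request:
{"api": "jog_arm", "payload": {
  "deltas": [
    [0.0325,0.034,0,0,0,0,1],
    [0.0325,0.034,0,0,0,0,1],
    [0.0325,0.034,0,0,0,0,1],
    [0.0325,0.034,0,0,0,0,1],
    [0.0325,0.034,0,0,0,0,1],
    [0.0325,0.034,0,0,0,0,1],
    [0.0325,0.034,0,0,0,0,1],
    [0.0325,0.034,0,0,0,0,1],
    [0.0325,0.034,0,0,0,0,1],
    [0.03,0.03,0,0,0,0.015,1]
  ]
}}

```text
t: 1.15
eef_pos: [0.4959, -0.3145, 0.2243]
tool_rot: [-0.0, 0.991, 0.137, 0.0]
contact_force: [0.4, 0.1, -0.1]
gripper_width: 1.001
grasp_force: 0.0
```

Request:
{"api": "jog_arm", "payload": {
  "deltas": [
    [0.03,0.03,0,0,0,0,1],
    [0.02,0.02,0,0,0,0,1],
    [0,0,0,0,0,0,1],
    [0,0,0,0,0,0,1]
  ]
}}

```text
t: 1.55
eef_pos: [0.5446, -0.2662, 0.224]
tool_rot: [-0.0, 0.991, 0.137, -0.0]
contact_force: [-0.6, -0.8, 0.0]
gripper_width: 0.998
grasp_force: 0.0
```

```bash
python3 - <<'E'
from h import *
from station import bot
c=bot.read_camera("wrist");o=bot.get_obs();pickle.dump((c,o),open("w1.pkl","wb"))
px=proj(c,[[.562,-.243,.019]])[0];print(px,c["eye"],rot(c["attitude"])[:,2])
x,y=px.astype(int)
try: print(rect(c,(max(0,x-150),max(0,y-130),x+150,y+130),.019))
except Exception as e: print(e)
print(o["eef_pos"],proj(c,[[.508,.041,.04]]))
cv2.imwrite("pics/w1.png",cv2.resize(c["img"],(768,576))[...,::-1])
E
```

```text
[238.6062148  150.24676828] [ 0.61225178 -0.2472469   0.37419974] [-0.26668028 -0.07393366 -0.96094508]
(((565.6827392578125, -241.59243774414062), (87.8469009399414, 26.99138069152832), 16.34870147705078), 1134.0)
[ 0.54384894 -0.2674087   0.22404477] [[ -0.3217413  134.95627465]]
```

View pics/w1.png

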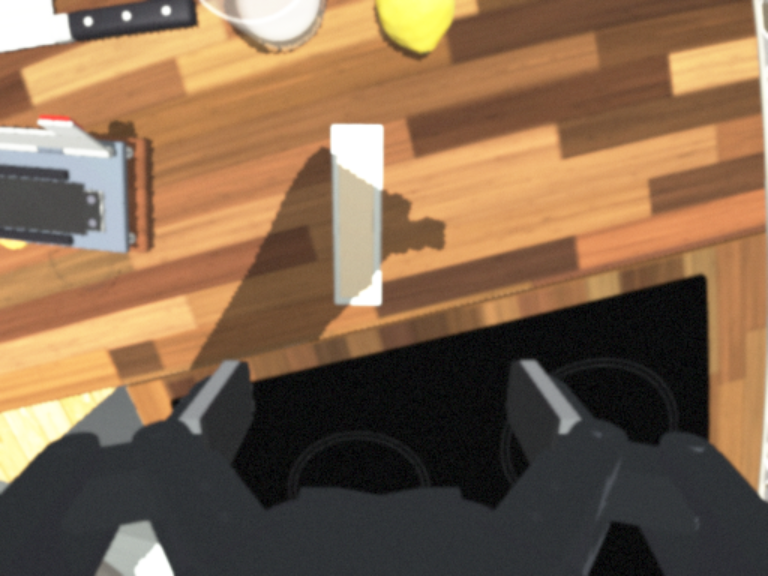

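```bash
python3 - <<'E'
from h import *
c,o=pickle.load(open("w1.pkl","rb"))
im=c["img"].astype(int);hsv=cv2.cvtColor(c["img"],cv2.COLOR_RGB2HSV)
m=((hsv[...,1]<60)|((im[...,0]-im[...,2])<55)).astype(np.uint8)
z=np.zeros_like(m);z[75:210,212:262]=m[75:210,212:262]
z=cv2.morphologyEx(z,cv2.MORPH_OPEN,np.ones((3,3)))
k=max(cv2.findContours(z,0,2)[0],key=cv2.contourArea)
print(cv2.minAreaRect(plane(c,k.reshape(-1,2)+0.0,.006)[:,:2].astype(np.float32)*1000))
print((plane(c,np.array([[331,125],[384,125],[382,305],[336,305]])/1.5,.006)*1000).round(1))
# sharpener right end: base corners z .016
print((plane(c,np.array([[147,138],[150,250]])/1.5,.016)*1000).round(1))
print((plane(c,np.array([[128,141],[126,252]])/1.5,.045)*1000).round(1))
E
```

```text
((563.884033203125, -236.87063598632812), (154.3850860595703, 53.83642578125), 16.860605239868164)
[[ 632.3 -201.3    6. ]
 [ 643.6 -242.1    6. ]
 [ 497.7 -281.5    6. ]
 [ 486.7 -242.2    6. ]]
[[584.8 -61.9  16. ]
 [494.7 -77.4  16. ]]
[[581.4 -62.9  45. ]
 [497.4 -72.3  45. ]]
```

Request:
{"api": "jog_arm", "payload": {
  "deltas": [
    [-0.01,0.042,0,0,0,0,1],
    [-0.01,0.042,0,0,0,0,1],
    [-0.01,0.042,0,0,0,0,1],
    [-0.01,0.042,0,0,0,0,1],
    [-0.01,0.042,0,0,0,0,1],
    [-0.01,0.04,0,0,0,0,1],
    [0,0.04,0,0,0,0,1],
    [0,0,0,0,0,0,1],
    [0,0,0,0,0,0,1]
  ]
}}

```text
t: 2.5
eef_pos: [0.4844, 0.0224, 0.2245]
tool_rot: [0.0, 0.991, 0.136, 0.0]
contact_force: [-0.9, -0.7, -0.1]
gripper_width: 1.0
grasp_force: 0.0
```

```bash
python3 - <<'E'
from h import *
from station import bot
c=bot.read_camera("wrist");o=bot.get_obs();pickle.dump((c,o),open("w2.pkl","wb"))
p=proj(c,[[.52,.035,.04]])[0];print(p,o["eef_pos"])
x0,y0=int(max(0,p[0]-120)),int(max(0,p[1]-85));print(x0,y0)
cv2.imwrite("pics/w2.png",cv2.resize(c["img"][y0:y0+180,x0:x0+240],None,fx=3.3,fy=3.3,interpolation=2)[...,::-1])
E
```

```text
[250.60817131 139.88478246] [0.48446827 0.02134785 0.22438149]
130 54
```

View pics/w2.png

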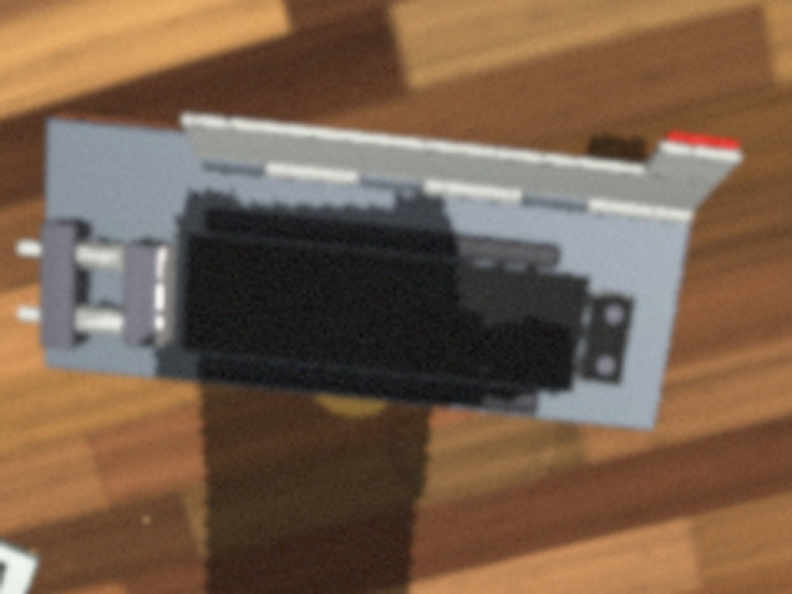

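```bash
cat > fit.py <<'E'
from h import *
from scipy.optimize import least_squares
c,o=pickle.load(open("w2.pkl","rb"));d=pickle.load(open("c0.pkl","rb"));s=d["side"]
def W(p): return (np.array(p)+.5)/3.3-.5+[130,54]
def S(p): return (np.array(p)+.5)/5.5-.5+[200,175]
bx=[(116,-54),(116,32),(-106,32)]
ob=[(c,b,W(p),'b') for b,p in zip(bx,[(47,120),(45,368),(655,428)])]
ob+=[(s,b,S(p),'b') for b,p in zip(bx,[(57,452),(278,500),(427,165)])]
ob+=[(c,(-75,-16),W((590,292)),'t'),(c,(-75,16),W((584,380)),'t'),(c,(69,-17),W((180,244)),'j'),(c,(69,17),W((175,347)),'j')]
def world(p,b,z):
    C,Sn=np.cos(p[2]),np.sin(p[2]); return np.array([p[0]+(C*b[0]-Sn*b[1])/1000,p[1]+(Sn*b[0]+C*b[1])/1000,z])
def res(p,only=None):
    r=[]
    for cc,b,px,k in ob:
        if only and k not in only: continue
        z={'b':p[3],'t':p[4]+.0045,'j':p[4]+.02}[k]
        r+=list(proj(cc,world(p,b,z))[0]-px)
    return np.array(r)
if __name__=="__main__":
    for only in ('b','btj'):
        f=least_squares(res,[.51,.04,1.74,.04,.044],args=(only,))
        print(only,f.x.round(4),np.degrees(f.x[2]).round(2));print(f.fun.reshape(-1,2).round(1).tolist())
    np.save("sh.npy",f.x)
E
python3 fit.py
```

```text
b [0.5082 0.0413 1.7423 0.0359 0.044 ] 99.82
[[0.2, 0.2], [0.2, 0.3], [-0.3, 0.0], [-0.4, -0.3], [-0.3, 0.0], [-0.3, -0.1]]
btj [0.5079 0.04   1.7373 0.0358 0.0271] 99.54
[[1.5, 0.3], [1.1, 0.3], [0.5, 0.9], [-0.2, -0.8], [-0.2, -0.3], [0.2, -0.2], [0.4, -0.9], [-1.9, -0.9], [-1.2, 0.6], [-0.9, -0.4]]
```

```bash
python3 - <<'E'
from fit import *
p=[.5082,.0413,1.7423]
inv=lambda q:((q-[130,54]+.5)*3.3-.5).round().tolist()
for F in (.034,.038,.042,.046):
    print(F,[inv(proj(c,world(p,b,F+h))[0]) for b,h in [((-75,-16),.0045),((-75,16),.0045),((-90,16),.0045),((-90,-16),.0045),((69,-17),.02),((69,17),.02),((111,-17),.017),((99,17),.017),((-60,21.5),.0035)]])
E
```

```text
0.034 [[592.0, 288.0], [578.0, 378.0], [620.0, 382.0], [634.0, 293.0], [167.0, 246.0], [164.0, 348.0], [45.0, 235.0], [79.0, 339.0], [534.0, 388.0]]
0.038 [[594.0, 289.0], [580.0, 380.0], [622.0, 384.0], [637.0, 294.0], [164.0, 247.0], [161.0, 350.0], [40.0, 235.0], [75.0, 340.0], [536.0, 391.0]]
0.042 [[596.0, 291.0], [582.0, 382.0], [625.0, 387.0], [639.0, 295.0], [161.0, 248.0], [158.0, 352.0], [36.0, 236.0], [71.0, 342.0], [537.0, 393.0]]
0.046 [[598.0, 292.0], [584.0, 385.0], [627.0, 389.0], [642.0, 296.0], [158.0, 249.0], [155.0, 354.0], [31.0, 236.0], [67.0, 344.0], [539.0, 395.0]]
```

Request:
{"api": "jog_arm", "payload": {
  "deltas": [
    [0.013,-0.044,0,0,0,0,1],
    [0.013,-0.044,0,0,0,0,1],
    [0.013,-0.044,0,0,0,0,1],
    [0.013,-0.044,-0.01,0,0,0,0.8],
    [0.013,-0.044,-0.02,0,0,0,0.7],
    [0.014,-0.044,-0.02,0,0,0,0.7],
    [0,0,-0.04,0,0,0,0.7],
    [0,0,-0.03,0,0,0,0.7],
    [0,0,-0.02,0,0,0,0.7],
    [0,0,0,0,0,0,0.7]
  ],
  "newtons": 40
}}

```text
t: 3.55
eef_pos: [0.5598, -0.2425, 0.0811]
tool_rot: [-0.001, 0.991, 0.134, -0.003]
contact_force: [-0.8, -0.2, 0.9]
gripper_width: 0.703
grasp_force: 0.0
```

Request:
{"api": "jog_arm", "payload": {
  "deltas": [
    [0.0,0,-0.02,0,0,0,0.7],
    [0,0,-0.018,0,0,0,0.7],
    [0,0,-0.006,0,0,0,0.7],
    [0,0,0,0,0,0,0.7],
    [0,0,0,0,0,0,0.7]
  ]
}}

```text
t: 4.05
eef_pos: [0.5641, -0.2413, 0.0418]
tool_rot: [0.001, 0.991, 0.136, 0.001]
contact_force: [0.1, -0.9, -0.4]
gripper_width: 0.696
grasp_force: 0.0
```

Request:
{"api": "jog_arm", "payload": {
  "deltas": [
    [0.0,0,-0.008,0,0,0,0.6],
    [0,0,0,0,0,0,0.5],
    [0,0,0,0,0,0,0.42],
    [0,0,0,0,0,0,0.38]
  ]
}}

```text
t: 4.45
eef_pos: [0.5636, -0.2404, 0.0327]
tool_rot: [0.0, 0.991, 0.136, 0.0]
contact_force: [-0.1, 1.2, 0.2]
gripper_width: 0.376
grasp_force: 0.0
```

```bash
python3 - <<'E'
from h import *
from station import bot
c=bot.read_camera("wrist");s=bot.read_camera("side");o=bot.get_obs();print(o["eef_pos"],o["contact_force"],o["gripper_width"])
p=proj(c,[o["eef_pos"]+[0,0,-.022]])[0];print(p)
a=cv2.resize(c["img"][150:384,120:400],None,fx=2.4,fy=2.4,interpolation=2)
q=proj(s,[o["eef_pos"]])[0].astype(int);print(q)
b=s["img"][q[1]-50:q[1]+50,q[0]-50:q[0]+50];b=cv2.resize(b,None,fx=3,fy=3,interpolation=2)
a=a[:560,:490];cv=np.zeros((600,800,3),np.uint8);cv[:a.shape[0],:a.shape[1]]=a;cv[:300,495:795]=b
cv2.imwrite("pics/g1.png",cv[...,::-1])
E
```

```text
[ 0.56363593 -0.24038538  0.0327313 ] [ 0.42315873  0.57345243 -0.27973225] 0.37514054006955877
[253.07578835 224.7954673 ]
[279 169]
```

View pics/g1.png

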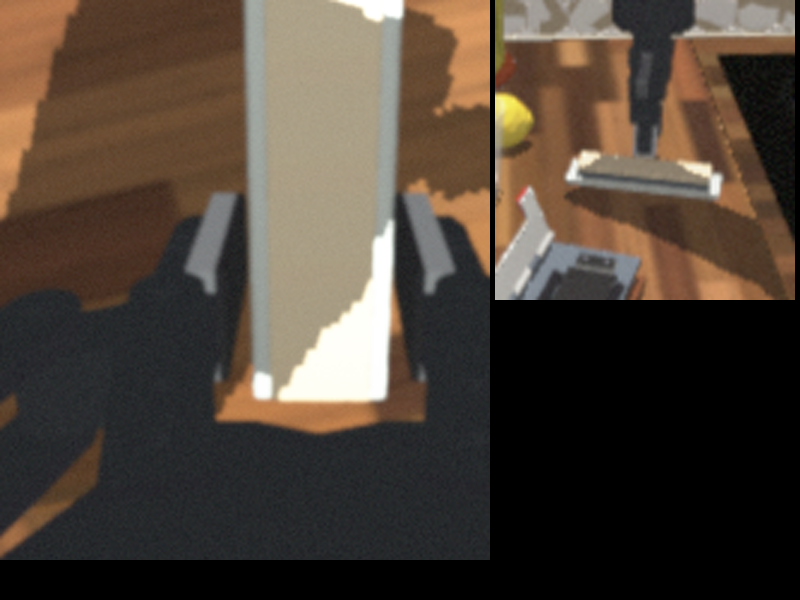

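Request:
{"api": "jog_arm", "payload": {
  "deltas": [
    [0.0,0,0,0,0,0,0.3],
    [0,0,0,0,0,0,0.2],
    [0,0,0,0,0,0,0.2],
    [0,0,0,0,0,0,0.2]
  ],
  "newtons": 60
}}

```text
t: 4.95
eef_pos: [0.5635, -0.2404, 0.0326]
tool_rot: [0.0, 0.991, 0.136, -0.0]
contact_force: [0.5, 0.2, -0.2]
gripper_width: 0.201
grasp_force: 0.0
```

Request:
{"api": "jog_arm", "payload": {
  "deltas": [
    [0.0,0,0,0,0,0,0],
    [0,0,0,0,0,0,0],
    [0,0,0,0,0,0,0]
  ],
  "newtons": 60
}}

```text
t: 5.25
eef_pos: [0.5635, -0.2404, 0.0325]
tool_rot: [-0.0, 0.991, 0.136, 0.0]
contact_force: [-0.1, 0.2, 0.4]
gripper_width: -0.001
grasp_force: 0.0
```

```bash
python3 - <<'E'
from h import *
from station import bot
c=bot.read_camera("wrist");s=bot.read_camera("side");o=bot.get_obs();print(o["eef_pos"],o["contact_force"],o["gripper_width"],o["grasp_force"])
q=proj(s,[o["eef_pos"]])[0].astype(int)
a=cv2.resize(c["img"][150:384,120:400],None,fx=2.4,fy=2.4,interpolation=2)[:560,:490]
b=s["img"][q[1]-50:q[1]+50,q[0]-50:q[0]+50];b=cv2.resize(b,None,fx=3,fy=3,interpolation=2)
cv=np.zeros((600,800,3),np.uint8);cv[:a.shape[0],:a.shape[1]]=a;cv[:300,495:795]=b
cv2.imwrite("pics/g2.png",cv[...,::-1])
E
```

```text
[ 0.56350318 -0.24040362  0.03255552] [-0.04731659 -0.17911693  0.5167978 ] 0.0008414921395173894 0.0
```

View pics/g2.png

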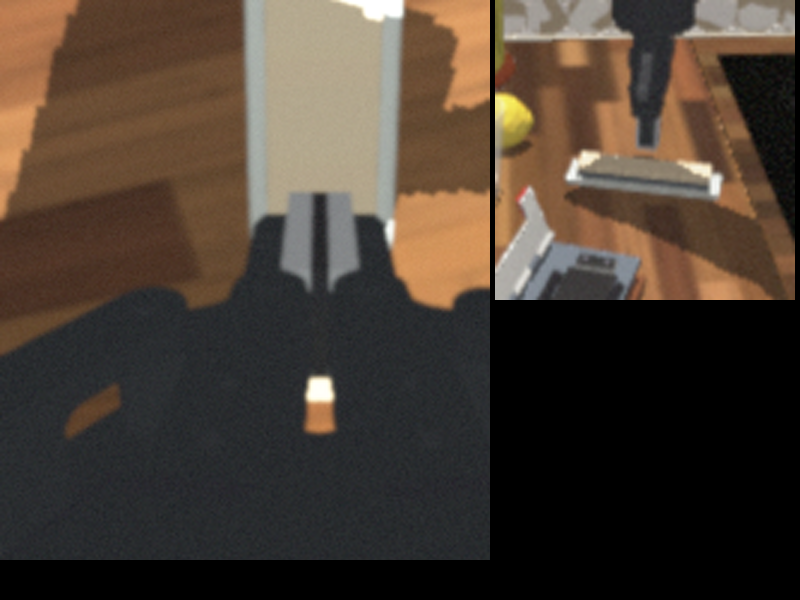

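```bash
python3 - <<'E'
from h import *
from station import bot
c=bot.read_camera("wrist");s=bot.read_camera("side");t=bot.read_camera("top");o=bot.get_obs();e=o["eef_pos"]
px=np.array([[319/2.4+120,192/2.4+150]]);r=rays(c,px)[0]
T=rot(o["tool_rot"])
for f in (.0,.011): 
    n=T[:,0]; k=((e+f*n-c["eye"])@n)/(r@n); print(f,c["eye"]+k*r)
q=proj(s,[e])[0].astype(int);ps=np.array([[(648-495)/3+q[0]-50,148/3+q[1]-50]]);r=rays(s,ps)[0]
print(ps,tri(c,px,s,ps)); n=T[:,1];k=((e-s["eye"])@n)/(r@n);print(s["eye"]+k*r, e, c["eye"])
E
```

```text
0.0 [ 0.56349081 -0.24028447  0.01895352]
0.011 [ 0.57408848 -0.237338    0.04466181]
[[280.         168.33333333]] [[ 0.56546468 -0.24117494  0.03386959  0.00910926]]
[ 0.5609851  -0.2410781   0.03704955] [ 0.56351467 -0.24037045  0.03255459] [ 0.63104312 -0.22150289  0.18282491]
```

Request:
{"api": "jog_arm", "payload": {
  "deltas": [
    [0,-0.001,0,0,0,0,0.45],
    [0,0,0,0,0,0,0.45],
    [0,0,0,0,0,0,0.45],
    [0,0,0,0,0,0,0.45],
    [0,0,-0.007,0,0,0,0.45],
    [0,0,-0.005,0,0,0,0.45],
    [0,0,0,0,0,0,0.45]
  ]
}}

```text
t: 6.2
eef_pos: [0.5627, -0.2411, 0.0194]
tool_rot: [-0.0, 0.991, 0.136, -0.001]
contact_force: [0.7, 0.7, -0.3]
gripper_width: 0.452
grasp_force: 0.0
```

Request:
{"api": "jog_arm", "payload": {
  "deltas": [
    [0,0,-0.003,0,0,0,0.45],
    [0,0,0,0,0,0,0.45]
  ]
}}

```text
t: 6.4
eef_pos: [0.5632, -0.2413, 0.0171]
tool_rot: [-0.0, 0.991, 0.136, -0.0]
contact_force: [0.3, 0.2, -0.8]
gripper_width: 0.451
grasp_force: 0.0
```

Request:
{"api": "jog_arm", "payload": {
  "deltas": [
    [0,0,0,0,0,0,0.35],
    [0,0,0,0,0,0,0.28],
    [0,0,0,0,0,0,0.28]
  ]
}}

```text
t: 6.7
eef_pos: [0.5636, -0.2414, 0.0177]
tool_rot: [0.0, 0.991, 0.136, 0.0]
contact_force: [-0.5, -0.1, -0.1]
gripper_width: 0.285
grasp_force: 0.0
```

Request:
{"api": "jog_arm", "payload": {
  "deltas": [
    [0,0,0,0,0,0,0.45],
    [0,0,0,0,0,0,0.45],
    [0,0,-0.005,0,0,0,0.45],
    [0,0,-0.004,0,0,0,0.45],
    [0,0,0,0,0,0,0.45]
  ]
}}

```text
t: 7.2
eef_pos: [0.5628, -0.2412, 0.0076]
tool_rot: [-0.0, 0.991, 0.136, -0.001]
contact_force: [-0.3, 0.4, -0.1]
gripper_width: 0.45
grasp_force: 0.0
```

Request:
{"api": "jog_arm", "payload": {
  "deltas": [
    [0,0,0,0,0,0,0.35],
    [0,0,0,0,0,0,0.28],
    [0,0,0,0,0,0,0.28]
  ],
  "newtons": 25
}}

```text
t: 7.5
eef_pos: [0.5635, -0.2414, 0.0085]
tool_rot: [-0.0, 0.991, 0.136, 0.0]
contact_force: [0.1, -0.5, -1.7]
gripper_width: 0.317
grasp_force: 24.7
```

Request:
{"api": "jog_arm", "payload": {
  "deltas": [
    [0,0,0,0,0,0,0.1],
    [0,0,0,0,0,0,0.1],
    [0,0,0.01,0,0,0,0.1],
    [0,0,0.03,0,0,0,0.1],
    [0,0,0.04,0,0,0,0.1],
    [0,0,0.04,0,0,0,0.1],
    [0,0,0.03,0,0,0,0.1],
    [0,0,0,0,0,0,0.1]
  ],
  "newtons": 50
}}

```text
t: 8.3
eef_pos: [0.5664, -0.2423, 0.1642]
tool_rot: [0.002, 0.991, 0.136, 0.004]
contact_force: [0.1, -1.0, -1.9]
gripper_width: 0.298
grasp_force: 49.6
```

Request:
{"api": "jog_arm", "payload": {
  "deltas": [
    [-0.005,0.027,0,0,0,0.147,0.1],
    [-0.005,0.027,0,0,0,0.147,0.1],
    [-0.005,0.027,0,0,0,0.147,0.1],
    [-0.005,0.027,0,0,0,0.147,0.1],
    [-0.005,0.027,0,0,0,0.147,0.1],
    [-0.005,0.027,0,0,0,0.147,0.1],
    [-0.005,0.027,0,0,0,0.147,0.1],
    [-0.006,0.027,0,0,0,0.147,0.1],
    [-0.006,0.027,0,0,0,0.147,0.1],
    [-0.006,0.026,0,0,0,0.147,0.1]
  ]
}}

```text
t: 9.3
eef_pos: [0.5093, 0.0286, 0.1579]
tool_rot: [-0.0, 0.641, 0.767, -0.0]
contact_force: [-0.4, 0.7, -1.1]
gripper_width: 0.297
grasp_force: 49.6
```

Request:
{"api": "jog_arm", "payload": {
  "deltas": [
    [0,0,0,0,0,0,0.1],
    [0,0,0,0,0,0,0.1],
    [0,0,0,0,0,0,0.1]
  ]
}}

```text
t: 9.6
eef_pos: [0.5103, 0.0264, 0.1581]
tool_rot: [-0.0, 0.645, 0.764, -0.001]
contact_force: [0.2, -0.8, -1.1]
gripper_width: 0.297
grasp_force: 49.6
```

```bash
cat > st.py <<'E'
from h import *
from station import bot
import sys
c=bot.read_camera("wrist");o=bot.get_obs();e=o["eef_pos"];T=rot(o["tool_rot"]);e0=np.array(c["eye"])
def tool(px,h): # onto plane of tool z = h (ahead of TCP), returns tool x,y mm
    d=rays(c,px)@T; s=(e0-e)@T; k=(h-s[2])/d[:,2]; return ((s+d*k[:,None])*1000)[:,:2]
hs=cv2.cvtColor(c["img"],cv2.COLOR_RGB2HSV).astype(int);g=c["img"].astype(int)
for px in range(160,330,5):pass
print(e,o["contact_force"])
# scan profile rows across stone (tool y) at tool x=45, and along tool x at y=0
def sample(x,y,h):
    P=e+T@np.array([x,y,h]);u,v=proj(c,[P])[0]; return cv2.getRectSubPix(c["img"],(1,1),(float(u),float(v)))[0,0]
top=-.0105
print("across x=45",[(y,*map(int,sample(.045,y/1000,top))) for y in range(-26,27,2)])
print("along",[(x,*map(int,sample(x/1000,0,top))) for x in range(50,92,2)])
cv2.imwrite("pics/w3.png",c["img"][...,::-1])
E
python3 st.py
```

```text
[0.51039606 0.02629153 0.15819894] [ 1.04716448 -0.74747824 -1.82365672]
across x=45 [(-26, 70, 49, 33), (-24, 75, 51, 35), (-22, 81, 54, 35), (-20, 114, 87, 48), (-18, 132, 124, 103), (-16, 136, 141, 137), (-14, 133, 133, 122), (-12, 144, 136, 114), (-10, 144, 135, 113), (-8, 142, 133, 111), (-6, 143, 133, 113), (-4, 144, 133, 112), (-2, 143, 134, 111), (0, 142, 134, 113), (2, 144, 135, 114), (4, 144, 135, 114), (6, 145, 135, 115), (8, 144, 135, 114), (10, 144, 134, 113), (12, 144, 135, 114), (14, 137, 134, 121), (16, 134, 141, 134), (18, 111, 117, 114), (20, 67, 76, 79), (22, 66, 71, 77), (24, 81, 84, 85), (26, 113, 113, 111)]
along [(50, 143, 132, 113), (52, 142, 133, 111), (54, 142, 132, 112), (56, 145, 136, 115), (58, 145, 137, 116), (60, 145, 136, 114), (62, 146, 135, 113), (64, 145, 133, 113), (66, 145, 133, 113), (68, 131, 134, 127), (70, 165, 172, 166), (72, 254, 254, 254), (74, 255, 255, 255), (76, 251, 252, 251), (78, 216, 214, 212), (80, 147, 147, 157), (82, 147, 143, 157), (84, 141, 139, 151), (86, 162, 172, 181), (88, 166, 176, 186), (90, 170, 179, 188)]
```

Request:
{"api": "jog_arm", "payload": {
  "deltas": [
    [0,0,-0.03,0,0,0,0.1],
    [0,0,-0.03,-0.0394,-0.0068,0,0.1],
    [0,0,-0.025,-0.0394,-0.0068,0,0.1],
    [0,0,-0.01,0,0,0,0.1],
    [0,0,-0.003,0,0,0,0.1],
    [0,0,0,0,0,0,0.1],
    [0,0,0,0,0,0,0.1]
  ]
}}

```text
t: 10.35
eef_pos: [0.5116, 0.027, 0.0616]
tool_rot: [0.031, 0.644, 0.764, -0.025]
contact_force: [0.2, -0.4, -1.1]
gripper_width: 0.298
grasp_force: 49.6
```

Request:
{"api": "jog_arm", "payload": {
  "deltas": [
    [0,0,-0.004,0,0,0,0.1],
    [-0.0003,0.002,0,0,0,0,0.1],
    [-0.0003,0.002,0,0,0,0,0.1],
    [0,0,0,0,0,0,0.1],
    [0,0,0,0,0,0,0.1]
  ]
}}

```text
t: 10.85
eef_pos: [0.51, 0.0318, 0.0567]
tool_rot: [0.031, 0.643, 0.765, -0.026]
contact_force: [0.1, -0.6, -2.0]
gripper_width: 0.305
grasp_force: 49.6
```

Request:
{"api": "jog_arm", "payload": {
  "deltas": [
    [-0.0003,0.002,0,0,0,0,0.1],
    [0,0,0,0,0,0,0.1],
    [0,0,0,0,0,0,0.1]
  ]
}}

```text
t: 11.15
eef_pos: [0.5096, 0.0336, 0.0566]
tool_rot: [0.031, 0.643, 0.765, -0.026]
contact_force: [-0.1, -0.9, -0.6]
gripper_width: 0.299
grasp_force: 49.6
```

Request:
{"api": "jog_arm", "payload": {
  "deltas": [
    [-0.0003,0.002,0,0,0,0,0.1],
    [0,0,0,0,0,0,0.1],
    [0,0,0,0,0,0,0.1]
  ]
}}

```text
t: 11.45
eef_pos: [0.5094, 0.0347, 0.0566]
tool_rot: [0.031, 0.644, 0.764, -0.026]
contact_force: [0.4, -3.9, -1.4]
gripper_width: 0.3
grasp_force: 49.7
```

Request:
{"api": "jog_arm", "payload": {
  "deltas": [
    [-0.0003,0.002,0,0,0,0,0.1],
    [0,0,0,0,0,0,0.1],
    [0,0,0,0,0,0,0.1]
  ]
}}

```text
t: 11.75
eef_pos: [0.5091, 0.0367, 0.0566]
tool_rot: [0.031, 0.643, 0.764, -0.026]
contact_force: [0.5, -5.4, 0.3]
gripper_width: 0.297
grasp_force: 49.7
```

Request:
{"api": "jog_arm", "payload": {
  "deltas": [
    [-0.0003,0.002,0,0,0,0,0.1],
    [-0.0003,0.002,0,0,0,0,0.1],
    [-0.0003,0.002,0,0,0,0,0.1],
    [0,0,0,0,0,0,0.1],
    [0,0,0,0,0,0,0.1]
  ]
}}

```text
t: 12.25
eef_pos: [0.5082, 0.0417, 0.0566]
tool_rot: [0.031, 0.644, 0.764, -0.027]
contact_force: [1.0, -7.9, 0.8]
gripper_width: 0.301
grasp_force: 49.8
```

Request:
{"api": "jog_arm", "payload": {
  "deltas": [
    [0,0,-0.002,0,0,0,0.1],
    [0,0,0,0,0,0,0.1],
    [0,0,0,0,0,0,0.1]
  ]
}}

```text
t: 12.55
eef_pos: [0.5082, 0.0416, 0.0546]
tool_rot: [0.031, 0.644, 0.764, -0.027]
contact_force: [1.1, -9.2, 0.9]
gripper_width: 0.299
grasp_force: 49.8
```

Request:
{"api": "jog_arm", "payload": {
  "deltas": [
    [0,0,-0.002,0,0,0,0.1],
    [0,0,0,0,0,0,0.1],
    [0,0,0,0,0,0,0.1]
  ]
}}

```text
t: 12.85
eef_pos: [0.5083, 0.0416, 0.0526]
tool_rot: [0.031, 0.644, 0.764, -0.027]
contact_force: [1.8, -8.7, 0.7]
gripper_width: 0.303
grasp_force: 49.8
```

Request:
{"api": "jog_arm", "payload": {
  "deltas": [
    [0,0,-0.0015,0,0,0,0.1],
    [0,0,0,0,0,0,0.1],
    [0,0,0,0,0,0,0.1]
  ]
}}

```text
t: 13.15
eef_pos: [0.5084, 0.0415, 0.0513]
tool_rot: [0.031, 0.644, 0.764, -0.027]
contact_force: [1.3, -8.7, 2.1]
gripper_width: 0.301
grasp_force: 50.0
```

Request:
{"api": "jog_arm", "payload": {
  "deltas": [
    [0,0,-0.0015,0,0,0,0.1],
    [0,0,0,0,0,0,0.1],
    [0,0,0,0,0,0,0.1]
  ]
}}

```text
t: 13.45
eef_pos: [0.5085, 0.0411, 0.0499]
tool_rot: [0.032, 0.644, 0.764, -0.027]
contact_force: [1.0, -9.3, 4.0]
gripper_width: 0.298
grasp_force: 50.1
```

Request:
{"api": "jog_arm", "payload": {
  "deltas": [
    [-0.0002,0.0012,0,0,0,0,0.1],
    [0,0,-0.0013,0.0197,0.0034,0,0.1],
    [0,0,0,0,0,0,0.1],
    [0,0,0,0,0,0,0.1]
  ]
}}

```text
t: 13.85
eef_pos: [0.5084, 0.0422, 0.0486]
tool_rot: [0.024, 0.644, 0.764, -0.02]
contact_force: [0.7, -9.3, 3.4]
gripper_width: 0.299
grasp_force: 50.1
```

Request:
{"api": "jog_arm", "payload": {
  "deltas": [
    [0,0,-0.0015,0.0197,0.0034,0,0.1],
    [0,0,0,0,0,0,0.1],
    [0,0,0,0,0,0,0.1]
  ]
}}

```text
t: 14.15
eef_pos: [0.5085, 0.0422, 0.0471]
tool_rot: [0.016, 0.645, 0.764, -0.014]
contact_force: [-0.1, -9.9, 3.1]
gripper_width: 0.299
grasp_force: 50.1
```

Request:
{"api": "jog_arm", "payload": {
  "deltas": [
    [0,0,-0.0008,0.0098,0.0017,0,0.1],
    [0,0,0,0,0,0,0.1],
    [0,0,0,0,0,0,0.1]
  ]
}}

```text
t: 14.45
eef_pos: [0.5085, 0.0424, 0.047]
tool_rot: [0.013, 0.644, 0.764, -0.011]
contact_force: [-2.1, -9.5, 10.9]
gripper_width: 0.303
grasp_force: 51.2
```

Request:
{"api": "jog_arm", "payload": {
  "deltas": [
    [0,0,-0.0008,0.0098,0.0017,0,0.1],
    [0,0,0,0,0,0,0.1],
    [0,0,0,0,0,0,0.1]
  ]
}}

```text
t: 14.75
eef_pos: [0.5085, 0.0425, 0.0469]
tool_rot: [0.009, 0.644, 0.765, -0.008]
contact_force: [-4.1, -9.2, 21.7]
gripper_width: 0.301
grasp_force: 52.3
```

Request:
{"api": "jog_arm", "payload": {
  "deltas": [
    [0,0,-0.0008,0.0098,0.0017,0,0.1],
    [0,0,0,0,0,0,0.1],
    [0,0,0,0,0,0,0.1]
  ]
}}

```text
t: 15.05
eef_pos: [0.5085, 0.0426, 0.0468]
tool_rot: [0.006, 0.644, 0.765, -0.005]
contact_force: [-7.6, -11.0, 29.1]
gripper_width: 0.302
grasp_force: 53.5
```

Request:
{"api": "jog_arm", "payload": {
  "deltas": [
    [0,0,0.001,0,0,0,0.1],
    [0,0,0,0,0,0,0.1]
  ]
}}

```text
t: 15.25
eef_pos: [0.5085, 0.0426, 0.0469]
tool_rot: [0.005, 0.644, 0.765, -0.004]
contact_force: [-4.6, -9.7, 17.6]
gripper_width: 0.302
grasp_force: 52.1
```

```bash
cat > ob.py <<'E'
from h import *
from station import bot
o=bot.get_obs();x=np.array([-.1702,.9854,0]);y=np.array([-.9854,-.1702,0]);e=o["eef_pos"]
A=np.array([x,y,[0,0,1]]);T=rot(o["tool_rot"])
print("t",o["t"],"p_s",(A@(e-[.5082,.0413,0])*1000).round(1),"f_s",(A@o["contact_force"]).round(1),"m_s",(A@o["torque"]).round(2),"pitch",round(-np.arcsin(T[2,0]),4),"roll",round(T[2,1],4),"yaw",np.degrees(np.arctan2(T[1,0],T[0,0])).round(2),"g",o["gripper_width"].round(3),o["grasp_force"].round(1))
E
python3 ob.py
```

```text
Traceback (most recent call last):
  File "ob.py", line 5, in <module>
    print("t",o["t"],"p_s",(A@(e-[.5082,.0413,0])*1000).round(1),"f_s",(A@o["contact_force"]).round(1),"m_s",(A@o["torque"]).round(2),"pitch",round(-np.arcsin(T[2,0]),4),"roll",round(T[2,1],4),"yaw",np.degrees(np.arctan2(T[1,0],T[0,0])).round(2),"g",o["gripper_width"].round(3),o["grasp_force"].round(1))
                                                                                                                                                                                                                                                          ^^^^^^^^^^^^^^^^^^^^^^^^
AttributeError: 'float' object has no attribute 'round'
```

```bash
sed -i 's/o\["gripper_width"\].round(3),o\["grasp_force"\].round(1)/round(float(o["gripper_width"]),3),round(float(o["grasp_force"]),1)/' ob.py; python3 ob.py
```

```text
t 15.25 p_s [ 1.2 -0.5 46.9] f_s [-8.8  6.1 17.6] m_s [1.27 1.95 0.04] pitch 0.0138 roll 0.0003 yaw 99.75 g 0.302 52.1
```

Request:
{"api": "jog_arm", "payload": {
  "deltas": [
    [-0.001,-0.0002,0,0,0,0,0.1],
    [0,0,0,0,0,0,0.1],
    [0,0,0,0,0,0,0.1]
  ]
}}

```text
t: 15.55
eef_pos: [0.5085, 0.0426, 0.047]
tool_rot: [0.006, 0.644, 0.765, -0.004]
contact_force: [-0.9, -10.1, 14.8]
gripper_width: 0.299
grasp_force: 51.6
```

```bash
python3 ob.py
```

```text
t 15.55 p_s [ 1.2 -0.5 47. ] f_s [-9.8  2.7 14.8] m_s [0.65 1.99 0.04] pitch 0.0134 roll 0.002 yaw 99.75 g 0.299 51.6
```

Request:
{"api": "jog_arm", "payload": {
  "deltas": [
    [0,0,0.003,0,0,0,0.1],
    [0,0,0,0,0,0,0.1],
    [0,0,0,0,0,0,0.1]
  ]
}}

```text
t: 15.85
eef_pos: [0.508, 0.0426, 0.0487]
tool_rot: [0.005, 0.644, 0.765, -0.004]
contact_force: [3.1, -8.5, -0.6]
gripper_width: 0.302
grasp_force: 49.8
```

```bash
python3 ob.py; python3 st.py; python3 - <<'E'
from h import *
from station import bot
s=bot.read_camera("side");t=bot.read_camera("top")
cv=np.zeros((600,800,3),np.uint8)
cv[:480,:400]=cv2.resize(s["img"][180:276,205:285],(400,480),interpolation=2)
cv[:360,400:]=cv2.resize(t["img"][165:237,190:270],(400,360),interpolation=2)
cv2.imwrite("pics/st.png",cv[...,::-1])
E
```

```text
t 15.85 p_s [ 1.3 -0.  48.7] f_s [-8.9 -1.6 -0.6] m_s [-0.31  1.93 -0.09] pitch 0.0124 roll 0.0012 yaw 99.74 g 0.302 49.8
[0.50801005 0.0425281  0.04867921] [ 3.04192821 -8.92125014 -0.56056381]
across x=45 [(-26, 39, 40, 42), (-24, 25, 27, 27), (-22, 28, 29, 31), (-20, 26, 27, 26), (-18, 99, 102, 102), (-16, 138, 144, 139), (-14, 136, 137, 129), (-12, 142, 132, 112), (-10, 144, 134, 115), (-8, 145, 135, 112), (-6, 144, 135, 114), (-4, 144, 135, 114), (-2, 143, 133, 113), (0, 145, 135, 114), (2, 145, 135, 114), (4, 145, 134, 114), (6, 144, 134, 115), (8, 145, 134, 115), (10, 142, 134, 113), (12, 143, 135, 113), (14, 137, 132, 117), (16, 134, 139, 135), (18, 120, 124, 121), (20, 27, 26, 29), (22, 25, 24, 25), (24, 25, 22, 27), (26, 27, 24, 29)]
along [(50, 146, 134, 114), (52, 146, 135, 114), (54, 146, 134, 113), (56, 144, 134, 114), (58, 147, 137, 113), (60, 146, 136, 115), (62, 144, 136, 115), (64, 148, 138, 117), (66, 146, 136, 114), (68, 138, 142, 137), (70, 138, 144, 138), (72, 138, 144, 139), (74, 144, 150, 146), (76, 185, 189, 183), (78, 249, 247, 247), (80, 146, 144, 155), (82, 142, 140, 151), (84, 143, 141, 153), (86, 145, 144, 155), (88, 142, 140, 151), (90, 136, 144, 152)]
```

View pics/st.png

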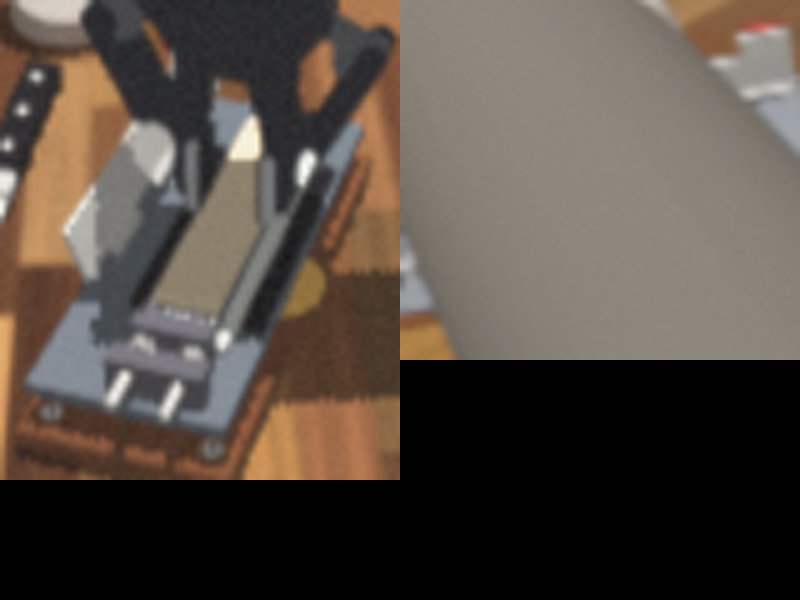

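Request:
{"api": "jog_arm", "payload": {
  "deltas": [
    [-0.0007,-0.0001,0,0,0,0,0.1],
    [0,0,0,0.006,0.001,0,0.1],
    [0,0,-0.001,0,0,0,0.1],
    [0,0,0,0,0,0,0.1],
    [0,0,0,0,0,0,0.1]
  ]
}}

```text
t: 16.5
eef_pos: [0.5077, 0.0423, 0.0477]
tool_rot: [0.003, 0.645, 0.764, -0.001]
contact_force: [2.9, -8.4, -0.3]
gripper_width: 0.304
grasp_force: 49.9
```

```bash
python3 ob.py
```

```text
t 16.5 p_s [ 1.1  0.3 47.7] f_s [-8.8 -1.5 -0.3] m_s [-0.45  2.05 -0.05] pitch 0.0064 roll 0.0018 yaw 99.72 g 0.304 49.9
```

Request:
{"api": "jog_arm", "payload": {
  "deltas": [
    [0,0,-0.001,0,0,0,0.1],
    [0,0,0,0,0,0,0.1],
    [0,0,0,0,0,0,0.1]
  ]
}}

```text
t: 16.8
eef_pos: [0.5079, 0.0422, 0.0471]
tool_rot: [0.003, 0.645, 0.764, -0.001]
contact_force: [3.3, -9.1, 3.1]
gripper_width: 0.3
grasp_force: 50.3
```

```bash
python3 ob.py
```

```text
t 16.8 p_s [ 0.9  0.2 47.1] f_s [-9.6 -1.7  3.1] m_s [-0.22  2.11 -0.05] pitch 0.0068 roll 0.002 yaw 99.72 g 0.3 50.3
```

Request:
{"api": "jog_arm", "payload": {
  "deltas": [
    [0,0,-0.001,0,0,0,0.1],
    [0,0,0,0,0,0,0.1],
    [0,0,0,0,0,0,0.1]
  ]
}}

```text
t: 17.1
eef_pos: [0.5079, 0.0422, 0.0469]
tool_rot: [0.004, 0.645, 0.764, -0.002]
contact_force: [-0.4, -10.6, 14.5]
gripper_width: 0.301
grasp_force: 51.6
```

```bash
python3 ob.py
```

```text
t 17.1 p_s [ 0.9  0.2 46.9] f_s [-10.3   2.2  14.5] m_s [ 0.61  2.09 -0.07] pitch 0.0076 roll 0.002 yaw 99.72 g 0.301 51.6
```

Request:
{"api": "jog_arm", "payload": {
  "deltas": [
    [0,0,-0.0005,0.0064,0.0011,0,0.1],
    [0,0,0,0,0,0,0.1],
    [0,0,0,0,0,0,0.1]
  ]
}}

```text
t: 17.4
eef_pos: [0.5079, 0.0422, 0.0469]
tool_rot: [0.001, 0.645, 0.764, 0.0]
contact_force: [-2.1, -9.7, 20.6]
gripper_width: 0.303
grasp_force: 52.4
```

```bash
python3 ob.py
```

```text
t 17.4 p_s [ 1.   0.1 46.9] f_s [-9.2  3.7 20.6] m_s [ 1.04  2.08 -0.07] pitch 0.0014 roll 0.0021 yaw 99.72 g 0.303 52.4
```

Request:
{"api": "jog_arm", "payload": {
  "deltas": [
    [0,0,0.0012,0,0,0,0.1],
    [0.0002,-0.001,0,0,0,0,0.1],
    [0,0,0,0,0,0,0.1],
    [0,0,0,0,0,0,0.1]
  ]
}}

```text
t: 17.8
eef_pos: [0.5078, 0.0422, 0.047]
tool_rot: [0.0, 0.644, 0.765, 0.001]
contact_force: [0.7, -6.4, 7.1]
gripper_width: 0.303
grasp_force: 50.7
```

```bash
python3 ob.py
```

```text
t 17.8 p_s [ 1.   0.2 47. ] f_s [-6.4  0.4  7.1] m_s [ 0.05  1.57 -0.1 ] pitch -0.0006 roll 0.0021 yaw 99.76 g 0.303 50.7
```

Request:
{"api": "jog_arm", "payload": {
  "deltas": [
    [0.0002,-0.001,0,0,0,0,0.1],
    [0,0,0,0,0,0,0.1],
    [0,0,0,0,0,0,0.1]
  ]
}}

```text
t: 18.1
eef_pos: [0.5079, 0.0421, 0.047]
tool_rot: [0.0, 0.644, 0.765, 0.001]
contact_force: [0.3, -4.4, 7.1]
gripper_width: 0.303
grasp_force: 50.7
```

```bash
python3 ob.py
```

```text
t 18.1 p_s [ 0.8  0.1 47. ] f_s [-4.4  0.5  7.1] m_s [ 0.14  1.06 -0.05] pitch -0.0016 roll 0.0023 yaw 99.8 g 0.303 50.7
```

Request:
{"api": "jog_arm", "payload": {
  "deltas": [
    [0.0002,-0.001,0,0,0,0,0.1],
    [0,0,0,0,0,0,0.1],
    [0,0,0,0,0,0,0.1]
  ]
}}

```text
t: 18.4
eef_pos: [0.5081, 0.0416, 0.047]
tool_rot: [-0.0, 0.644, 0.765, 0.002]
contact_force: [-0.3, -4.2, 5.6]
gripper_width: 0.304
grasp_force: 50.6
```

```bash
python3 ob.py
```

```text
t 18.4 p_s [ 0.3  0.  47. ] f_s [-4.   1.   5.6] m_s [0.14 0.83 0.04] pitch -0.0021 roll 0.0025 yaw 99.82 g 0.304 50.6
```

Request:
{"api": "jog_arm", "payload": {
  "deltas": [
    [0,0,0.0006,0,0,0,0.1],
    [0.0002,-0.001,0,0,0,0,0.1],
    [0,0,0,0,0,0,0.1],
    [0,0,0,0,0,0,0.1]
  ]
}}

```text
t: 18.8
eef_pos: [0.5082, 0.0396, 0.0471]
tool_rot: [0.0, 0.644, 0.765, 0.001]
contact_force: [2.2, -6.0, 1.5]
gripper_width: 0.303
grasp_force: 50.0
```

```bash
python3 ob.py
```

```text
t 18.8 p_s [-1.7  0.3 47.1] f_s [-6.3 -1.1  1.5] m_s [-0.31  1.36 -0.1 ] pitch -0.0014 roll 0.0019 yaw 99.78 g 0.303 50.0
```

Request:
{"api": "jog_arm", "payload": {
  "deltas": [
    [0.0002,-0.001,0,0,0,0,0.1],
    [0,0,0,0,0,0,0.1],
    [0,0,0,0,0,0,0.1]
  ]
}}

```text
t: 19.1
eef_pos: [0.5083, 0.0391, 0.0471]
tool_rot: [-0.0, 0.644, 0.765, 0.001]
contact_force: [3.0, -4.7, 1.3]
gripper_width: 0.301
grasp_force: 50.0
```

```bash
python3 ob.py
```

```text
t 19.1 p_s [-2.1  0.3 47.1] f_s [-5.1 -2.2  1.3] m_s [-0.4   1.19 -0.15] pitch -0.002 roll 0.0018 yaw 99.81 g 0.301 50.0
```

Request:
{"api": "jog_arm", "payload": {
  "deltas": [
    [0.0002,-0.001,0,0,0,0,0.1],
    [0,0,0,0,0,0,0.1],
    [0,0,0,0,0,0,0.1]
  ]
}}

```text
t: 19.4
eef_pos: [0.5083, 0.0391, 0.0471]
tool_rot: [-0.001, 0.644, 0.765, 0.002]
contact_force: [2.9, -2.1, 3.3]
gripper_width: 0.297
grasp_force: 50.2
```

```bash
python3 ob.py
```

```text
t 19.4 p_s [-2.2  0.3 47.1] f_s [-2.6 -2.5  3.3] m_s [-0.63  0.53 -0.13] pitch -0.003 roll 0.0019 yaw 99.86 g 0.297 50.2
```

Request:
{"api": "jog_arm", "payload": {
  "deltas": [
    [0.0002,-0.001,0,0,0,0,0.1],
    [0,0,0,0,0,0,0.1],
    [0,0,0,0,0,0,0.1]
  ]
}}

```text
t: 19.7
eef_pos: [0.5083, 0.039, 0.0471]
tool_rot: [-0.001, 0.643, 0.766, 0.002]
contact_force: [3.2, 2.9, 3.9]
gripper_width: 0.298
grasp_force: 50.4
```

```bash
python3 ob.py
```

```text
t 19.7 p_s [-2.3  0.3 47.1] f_s [ 2.3 -3.6  3.9] m_s [-0.78 -0.65 -0.14] pitch -0.004 roll 0.0019 yaw 99.91 g 0.298 50.4
```

Request:
{"api": "jog_arm", "payload": {
  "deltas": [
    [-0.0002,0.001,0,0,0,0,0.1],
    [0,0,0,0,0,0,0.35],
    [0,0,0,0,0,0,0.42],
    [0,0,0,0,0,0,0.48],
    [0,0,0,0,0,0,0.48]
  ]
}}

```text
t: 20.2
eef_pos: [0.5062, 0.038, 0.0461]
tool_rot: [-0.002, 0.644, 0.765, -0.0]
contact_force: [-0.1, -0.6, 0.2]
gripper_width: 0.481
grasp_force: 0.0
```

Request:
{"api": "jog_arm", "payload": {
  "deltas": [
    [0,0,0.005,0,0,0,0.48],
    [0,0,0.015,0,0,0,0.48],
    [0,0,0.04,0,0,0,0.48],
    [0,0,0.05,0,0,0,0.48],
    [0,0,0.05,0,0,0,0.2],
    [0,0,0.02,0,0,0,0],
    [0,0,0,0,0,0,0],
    [0,0,0,0,0,0,0]
  ]
}}

```text
t: 21.0
eef_pos: [0.5072, 0.0384, 0.2274]
tool_rot: [-0.0, 0.644, 0.765, 0.001]
contact_force: [-0.4, 0.2, -0.6]
gripper_width: 0.003
grasp_force: 0.0
```

```bash
python3 ob.py; python3 - <<'E'
from h import *
from station import bot
c=bot.read_camera("wrist");s=bot.read_camera("side");o=bot.get_obs();pickle.dump((c,s,o),open("w4.pkl","wb"))
cv=np.zeros((600,800,3),np.uint8)
cv[:480,400:]=cv2.resize(s["img"][180:276,205:285],(400,480),interpolation=2)
p=proj(c,[[.5082,.0413,.05]])[0].astype(int);print(p)
cv[:600,:400]=cv2.resize(c["img"][84:384,156:356],(400,600),interpolation=2)
cv2.imwrite("pics/st2.png",cv[...,::-1])
E
```

```text
t 21.0 p_s [ -2.7   1.5 227.4] f_s [ 0.3  0.4 -0.6] m_s [ 0.01 -0.04  0.01] pitch -0.0018 roll 0.001 yaw 99.85 g 0.003 0.0
[253 171]
```

View pics/st2.png

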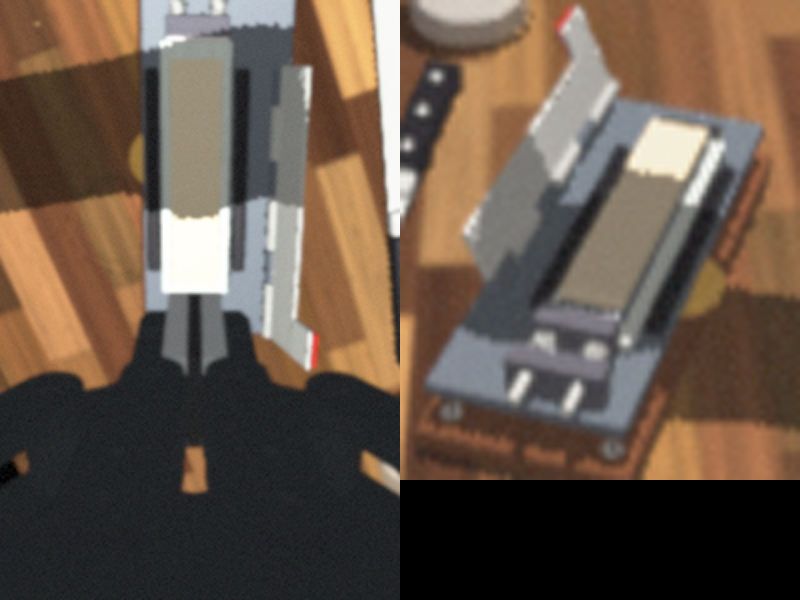

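```bash
python3 - <<'E'
from h import *
c,s,o=pickle.load(open("w4.pkl","rb"));t=pickle.load(open("c0.pkl","rb"))["top"]
A=np.array([[-.1702,.9854,0],[-.9854,-.1702,0],[0,0,1]]);O=np.array([.5082,.0413,0])
def red(im,box):
    h=cv2.cvtColor(im,cv2.COLOR_RGB2HSV).astype(int);m=(((h[...,0]<8)|(h[...,0]>172))&(h[...,1]>150)&(h[...,2]>110)).astype(np.uint8)
    x0,y0,x1,y1=box;z=np.zeros_like(m);z[y0:y1,x0:x1]=m[y0:y1,x0:x1]
    ys,xs=np.nonzero(z);return np.array([[xs.mean(),ys.mean()]]),len(xs),xs.min(),xs.max(),ys.min(),ys.max()
rc=red(c["img"],(290,235,330,275));rs=red(s["img"],(230,175,250,195));rt=red(t["img"],(250,165,275,180));print(rc,rs,rt)
P=tri(c,rc[0],s,rs[0]);print("c-s",P,A@(P[0,:3]-O)*1000)
P=tri(c,rc[0],t,rt[0]);print("c-t",P,A@(P[0,:3]-O)*1000)
for n,p,z in [("glass foot",(478,208),0),("glass rim",(478,185),.093),("knife handle end",(432,222),.014),("knife root",(372,240),.014),("kettle handle",(410,150),.12),("mill top",(478,82),.2),("mill base",(465,150),.02),("lemon",(535,193),.03)]:
    q=plane(t,[np.array(p)*.64],z)[0];print(n,q.round(3),(A@(q-O)*1000).round())
E
```

```text
<stdin>:7: RuntimeWarning: Mean of empty slice.
  ret = ret.dtype.type(ret / rcount)
Traceback (most recent call last):
ValueError: zero-size array to reduction operation minimum which has no identity
```

```bash
python3 - <<'E'
from h import *
c,s,o=pickle.load(open("w4.pkl","rb"));t=pickle.load(open("c0.pkl","rb"))["top"]
A=np.array([[-.1702,.9854,0],[-.9854,-.1702,0],[0,0,1]]);O=np.array([.5082,.0413,0])
def red(im,box):
    i=im.astype(int);m=(i[...,0]-np.maximum(i[...,1],i[...,2])>70).astype(np.uint8)
    x0,y0,x1,y1=box;z=np.zeros_like(m);z[y0:y1,x0:x1]=m[y0:y1,x0:x1]&((i[...,2]-i[...,1]>-12)[y0:y1,x0:x1])
    ys,xs=np.nonzero(z);return (np.array([[xs.mean(),ys.mean()]]),len(xs))
rc=red(c["img"],(290,235,330,275));rs=red(s["img"],(230,175,250,195));rt=red(t["img"],(250,165,275,180));print(rc,rs,rt)
P=tri(c,rc[0],s,rs[0]);print("c-s",P,A@(P[0,:3]-O)*1000)
P=tri(c,rc[0],t,rt[0]);print("c-t",P,A@(P[0,:3]-O)*1000)
for n,p,z in [("glass foot",(478,208),0),("glass rim",(478,185),.093),("knife handle end",(432,222),.014),("knife root",(372,240),.014),("kettle handle",(410,150),.12),("mill top",(478,82),.2),("mill base",(465,150),.02),("lemon",(535,193),.03)]:
    q=plane(t,[np.array(p)*.64],z)[0];print(n,q.round(3),(A@(q-O)*1000).round())
E
```

```text
(array([[312.5, 258.5]]), 24) (array([[237.5, 183.5]]), 2) (array([[262.5, 170. ]]), 2)
c-s [[ 5.87857013e-01 -3.72439424e-02  8.77511910e-02  1.39843736e-04]] [-90.95482445 -65.12584156  87.75119096]
c-t [[ 0.58785849 -0.03760476  0.08695494  0.00060579]] [-91.31062972 -65.06588389  86.95493932]
glass foot [ 0.711 -0.152  0.   ] [-225. -167.    0.]
glass rim [ 0.713 -0.141  0.093] [-214. -171.   93.]
knife handle end [ 0.681 -0.074  0.014] [-143. -151.   14.]
knife root [0.65  0.025 0.014] [ -41. -137.   14.]
kettle handle [ 0.757 -0.037  0.12 ] [-120. -232.  120.]
mill top [ 0.821 -0.131  0.2  ] [-223. -279.  200.]
mill base [ 0.807 -0.13   0.02 ] [-220. -265.   20.]
lemon [ 0.726 -0.242  0.03 ] [-317. -166.   30.]
```

Request:
{"api": "jog_arm", "payload": {
  "deltas": [
    [0.037,-0.023,-0.02,0,0,0,0],
    [0.037,-0.023,-0.02,0,0,0,0],
    [0.0364,-0.0232,-0.02,0,0,0,0],
    [0,0,-0.04,0,0,0,0],
    [0,0,-0.03,0,0,0,0],
    [0,0,-0.015,0,0,0,0],
    [0,0,-0.005,0,0,0,0],
    [0,0,0,0,0,0,0],
    [0,0,0,0,0,0,0]
  ]
}}

```text
t: 22.0
eef_pos: [0.6187, -0.0303, 0.0781]
tool_rot: [-0.0, 0.644, 0.765, 0.002]
contact_force: [-1.6, -0.5, 0.4]
gripper_width: -0.0
grasp_force: 0.0
```

```bash
python3 ob.py
```

```text
t 22.0 p_s [-89.4 -96.7  78.1] f_s [-0.2  1.7  0.4] m_s [-0.02  0.01  0.02] pitch -0.0021 roll 0.0022 yaw 99.87 g -0.0 0.0
```

Request:
{"api": "jog_arm", "payload": {
  "deltas": [
    [-0.008,-0.0014,-0.002,0,0,0,0],
    [-0.008,-0.0014,-0.001,0,0,0,0],
    [-0.008,-0.0014,0,0,0,0,0],
    [-0.005,-0.0009,0,0,0,0,0],
    [-0.005,-0.0009,0,0,0,0,0],
    [0,0,0,0,0,0,0]
  ]
}}

```text
t: 22.6
eef_pos: [0.585, -0.0367, 0.0756]
tool_rot: [0.001, 0.644, 0.765, 0.002]
contact_force: [2.1, 0.8, 1.3]
gripper_width: 0.005
grasp_force: 1.2
```

```bash
python3 ob.py
```

```text
t 22.6 p_s [-89.9 -62.4  75.6] f_s [ 0.4 -2.2  1.3] m_s [-0.44 -0.   -0.04] pitch -0.0015 roll 0.0045 yaw 99.85 g 0.005 1.2
```

Request:
{"api": "jog_arm", "payload": {
  "deltas": [
    [-0.005,-0.0009,0,0,0,0,0],
    [-0.005,-0.0009,0,0,0,0,0],
    [-0.005,-0.0009,0,0,0,0,0],
    [-0.005,-0.0009,0,0,0,0,0],
    [0,0,0,0,0,0,0]
  ]
}}

```text
t: 23.1
eef_pos: [0.5622, -0.0406, 0.0732]
tool_rot: [-0.002, 0.644, 0.765, -0.0]
contact_force: [0.2, 0.4, 0.2]
gripper_width: -0.004
grasp_force: 0.0
```

```bash
python3 ob.py
```

```text
t 23.1 p_s [-89.9 -39.3  73.2] f_s [ 0.4 -0.3  0.2] m_s [-0.03 -0.02  0.05] pitch -0.0025 roll -0.0022 yaw 99.85 g -0.004 0.0
```

```bash
cat > rail.py <<'E'
from h import *
from station import bot
s=bot.read_camera("side");t=bot.read_camera("top");w=bot.read_camera("wrist")
A=np.array([[-.1702,.9854,0],[-.9854,-.1702,0],[0,0,1]]);O=np.array([.5082,.0413,0])
def W(x,y,z): return O+A.T@np.array([x,y,z])/1000
for n,cam in (("side",s),("top",t),("wrist",w)):
    i=cam["img"].astype(int);m=(i[...,0]-np.maximum(i[...,1],i[...,2])>55)&(i[...,2]-i[...,1]>-15)
    p=proj(cam,W(-90,-30,70))[0];ys,xs=np.nonzero(m);k=np.hypot(xs-p[0],ys-p[1])<45
    print(n,k.sum(),xs[k].mean() if k.any() else 0,ys[k].mean() if k.any() else 0)
    for f in (1.2,.9,.6,.3,.15,0): # expected red centre at angle f (r 40, bend +4)
        q=W(-90,-46+40*np.cos(f)-3*np.sin(f),46.5+40*np.sin(f)+3*np.cos(f));print("  ",f,proj(cam,q)[0].round(1))
E
python3 rail.py
```

```text
side 8 251.75 188.0
   1.2 [249.4 186.7]
   0.9 [253.7 189.2]
   0.6 [257.2 192.7]
   0.3 [259.5 196.7]
   0.15 [260.2 198.8]
   0 [260.5 200.8]
top 0 0 0
   1.2 [264.2 182.9]
   0.9 [264.9 187.9]
   0.6 [265.5 192.2]
   0.3 [265.9 195.5]
   0.15 [266.  196.7]
   0 [266.  197.5]
wrist 207 230.1497584541063 235.9855072463768
   1.2 [242.7 249. ]
   0.9 [223.1 244.6]
   0.6 [209.1 238.2]
   0.3 [201.7 231. ]
   0.15 [200.5 227.3]
   0 [200.7 223.8]
```

Request:
{"api": "jog_arm", "payload": {
  "deltas": [
    [-0.005,-0.0009,0,0,0,0,0],
    [-0.005,-0.0009,0,0,0,0,0],
    [-0.005,-0.0009,0,0,0,0,0],
    [-0.003,-0.0005,-0.004,0,0,0,0],
    [-0.003,-0.0005,-0.004,0,0,0,0],
    [-0.002,-0.0003,-0.004,0,0,0,0],
    [0,0,0,0,0,0,0]
  ]
}}

```text
t: 23.95
eef_pos: [0.5395, -0.0446, 0.0607]
tool_rot: [-0.002, 0.644, 0.765, -0.0]
contact_force: [-0.6, 1.8, 0.2]
gripper_width: 0.001
grasp_force: 0.0
```

```bash
python3 ob.py; python3 rail.py | grep -A6 -E "side"
```

```text
t 23.95 p_s [-89.9 -16.2  60.7] f_s [1.9 0.3 0.2] m_s [-0.04  0.01 -0.03] pitch -0.0026 roll -0.0023 yaw 99.85 g 0.001 0.0
side 14 259.85714285714283 195.64285714285714
   1.2 [249.4 186.7]
   0.9 [253.7 189.2]
   0.6 [257.2 192.7]
   0.3 [259.5 196.7]
   0.15 [260.2 198.8]
   0 [260.5 200.8]
```

Request:
{"api": "jog_arm", "payload": {
  "deltas": [
    [-0.002,-0.0003,-0.004,0,0,0,0],
    [0,0,-0.003,0,0,0,0],
    [0,0,-0.002,0,0,0,0],
    [0,0,0,0,0,0,0],
    [0,0,0,0,0,0,0]
  ]
}}

```text
t: 24.6
eef_pos: [0.5388, -0.0445, 0.0525]
tool_rot: [-0.001, 0.644, 0.765, 0.001]
contact_force: [0.2, 0.4, 0.1]
gripper_width: -0.0
grasp_force: 0.0
```

```bash
python3 ob.py; python3 rail.py | grep -A6 -E "side"
```

```text
t 24.6 p_s [-89.8 -15.6  52.5] f_s [ 0.3 -0.3  0.1] m_s [0.02 0.03 0.04] pitch -0.0026 roll 0.0001 yaw 99.86 g -0.0 0.0
side 19 260.8421052631579 198.47368421052633
   1.2 [249.4 186.7]
   0.9 [253.7 189.2]
   0.6 [257.2 192.7]
   0.3 [259.5 196.7]
   0.15 [260.2 198.8]
   0 [260.5 200.8]
```

Request:
{"api": "jog_arm", "payload": {
  "deltas": [
    [0,0,-0.001,0,0,0,0],
    [0,0,0,0,0,0,0],
    [0,0,0,0,0,0,0]
  ]
}}

```text
t: 25.05
eef_pos: [0.5389, -0.0446, 0.0517]
tool_rot: [-0.001, 0.644, 0.765, 0.001]
contact_force: [-0.4, -0.1, 1.3]
gripper_width: -0.002
grasp_force: 0.5
```

Request:
{"api": "jog_arm", "payload": {
  "deltas": [
    [0,0,-0.001,0,0,0,0],
    [0,0,0,0,0,0,0],
    [0,0,0,0,0,0,0]
  ]
}}

```text
t: 25.35
eef_pos: [0.5386, -0.0446, 0.0506]
tool_rot: [-0.001, 0.644, 0.765, 0.001]
contact_force: [-1.6, -1.0, 1.9]
gripper_width: 0.002
grasp_force: 0.9
```

Request:
{"api": "jog_arm", "payload": {
  "deltas": [
    [0,0,-0.0015,0,0,0,0],
    [0,0,0,0,0,0,0],
    [0,0,0,0,0,0,0]
  ]
}}

```text
t: 25.65
eef_pos: [0.5388, -0.0446, 0.049]
tool_rot: [-0.001, 0.644, 0.765, 0.001]
contact_force: [-0.3, -1.4, 0.8]
gripper_width: 0.005
grasp_force: 0.4
```

Request:
{"api": "jog_arm", "payload": {
  "deltas": [
    [0,0,-0.001,0,0,0,0],
    [0,0,0,0,0,0,0],
    [0,0,0,0,0,0,0]
  ]
}}

```text
t: 25.95
eef_pos: [0.5388, -0.0446, 0.0481]
tool_rot: [-0.001, 0.644, 0.765, 0.001]
contact_force: [0.0, 0.5, 1.3]
gripper_width: -0.002
grasp_force: 0.3
```

Request:
{"api": "jog_arm", "payload": {
  "deltas": [
    [0,0,-0.001,0,0,0,0],
    [0,0,0,0,0,0,0],
    [0,0,0,0,0,0,0]
  ]
}}

```text
t: 26.25
eef_pos: [0.5388, -0.0446, 0.0471]
tool_rot: [-0.001, 0.644, 0.765, 0.001]
contact_force: [0.3, 0.6, 0.9]
gripper_width: 0.003
grasp_force: 0.5
```

Request:
{"api": "jog_arm", "payload": {
  "deltas": [
    [0,0,-0.001,0,0,0,0],
    [0,0,-0.001,0,0,0,0],
    [0,0,0,0,0,0,0],
    [0,0,0,0,0,0,0]
  ]
}}

```text
t: 26.65
eef_pos: [0.539, -0.0445, 0.0451]
tool_rot: [-0.001, 0.644, 0.765, 0.001]
contact_force: [0.2, -0.2, 1.0]
gripper_width: -0.001
grasp_force: 0.0
```

```bash
python3 ob.py; python3 rail.py | grep -A6 -E "side"
```

```text
t 26.65 p_s [-89.8 -15.8  45.1] f_s [-0.2 -0.2  1. ] m_s [-0.03 -0.01  0.02] pitch -0.0026 roll 0.0006 yaw 99.86 g -0.001 0.0
side 20 261.55 200.95
   1.2 [249.4 186.7]
   0.9 [253.7 189.2]
   0.6 [257.2 192.7]
   0.3 [259.5 196.7]
   0.15 [260.2 198.8]
   0 [260.5 200.8]
```

Nearly shut by the side view; continue until it goes hard.

Request:
{"api": "jog_arm", "payload": {
  "deltas": [
    [0,0,-0.001,0,0,0,0],
    [0,0,0,0,0,0,0],
    [0,0,0,0,0,0,0]
  ]
}}

```text
t: 27.1
eef_pos: [0.539, -0.0445, 0.0442]
tool_rot: [-0.001, 0.644, 0.765, 0.001]
contact_force: [-0.6, -0.4, 0.5]
gripper_width: -0.0
grasp_force: 0.5
```

Request:
{"api": "jog_arm", "payload": {
  "deltas": [
    [0,0,-0.001,0,0,0,0],
    [0,0,0,0,0,0,0],
    [0,0,0,0,0,0,0]
  ]
}}

```text
t: 27.4
eef_pos: [0.539, -0.0446, 0.0436]
tool_rot: [-0.001, 0.644, 0.765, 0.001]
contact_force: [-1.3, -1.0, 5.3]
gripper_width: 0.002
grasp_force: 2.9
```

Request:
{"api": "jog_arm", "payload": {
  "deltas": [
    [0,0,-0.001,0,0,0,0],
    [0,0,0,0,0,0,0],
    [0,0,0,0,0,0,0]
  ]
}}

```text
t: 27.7
eef_pos: [0.5391, -0.0446, 0.0433]
tool_rot: [-0.0, 0.644, 0.765, 0.001]
contact_force: [-4.8, -0.3, 13.7]
gripper_width: -0.002
grasp_force: 6.9
```

Request:
{"api": "jog_arm", "payload": {
  "deltas": [
    [0,0,-0.0005,0,0,0,0],
    [0,0,0,0,0,0,0],
    [0,0,0,0,0,0,0],
    [0,0,0.01,0,0,0,0],
    [0,0,0.03,0,0,0,0],
    [-0.005,0.02,0.04,0,0,0,0],
    [-0.01,0.03,0.04,0,0,0,0],
    [-0.01,0.02,0.03,0,0,0,0],
    [0,0,0.02,0,0,0,0],
    [0,0,0,0,0,0,0]
  ]
}}

```text
t: 28.7
eef_pos: [0.5156, 0.026, 0.214]
tool_rot: [0.001, 0.643, 0.766, 0.003]
contact_force: [0.2, 0.3, -0.8]
gripper_width: -0.006
grasp_force: 0.0
```

```bash
python3 ob.py; python3 - <<'E'
from h import *
from station import bot
c=bot.read_camera("wrist");s=bot.read_camera("side");o=bot.get_obs();pickle.dump((c,s,o),open("w5.pkl","wb"))
cv=np.zeros((600,800,3),np.uint8)
cv[:560,400:]=cv2.resize(s["img"][180:276,217:285],(400,560),interpolation=2)
cv[:600,:400]=cv2.resize(c["img"][60:300,176:336],(400,600),interpolation=2)
print(proj(c,[[.5082,.0413,.05]]))
cv2.imwrite("pics/fin.png",cv[...,::-1])
E
```

```text
t 28.7 p_s [-16.4  -4.7 214. ] f_s [ 0.3 -0.3 -0.8] m_s [-0.03  0.06  0.01] pitch -0.0013 roll 0.0058 yaw 99.94 g -0.006 0.0
[[247.67858613 161.64317238]]
```

View pics/fin.png

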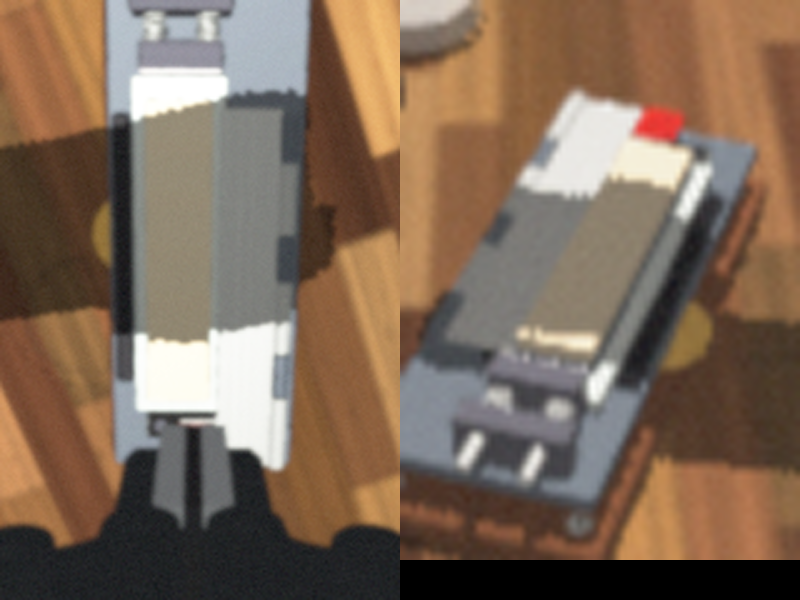

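```bash
python3 - <<'E'
from h import *
c,s,o=pickle.load(open("w5.pkl","rb"))
A=np.array([[-.1702,.9854,0],[-.9854,-.1702,0],[0,0,1]]);O=np.array([.5082,.0413,0])
w=lambda p:np.array(p)/2.5+[176,60]-.3
sd=lambda p:(np.array(p)-[400,0])/[400/68,560/96]+[217,180]-.4
names=["plate tail +y","plate jaw +y","block tail +y","block jaw -y top"]
P=tri(c,[w((134,411)),w((132,76))],s,[sd((711,165)),sd((588,388))])
for n,p in zip(names,P): print(n,(A@(p[:3]-O)*1000).round(1),p[3].round(4))
# expected projections for level fitted stone at F=36,38.5 and tail-up variant
for F in (36,38.5):
  for nm,P3 in [("tail",(-75,20,F+6)),("tail up4",(-75,20,F+10.5)),("jaw",(75,20,F+6)),("blk tail+y",(-65,14,F+19)),("blk tail-y",(-65,-14,F+19)),("red0",(-90,-8,F+12)),("red.1",(-90,-8,F+15.8)),("lip jaw end",(62,-17,F+9.4))]:
    X=O+A.T@np.array(P3)/1000; q=proj(s,X)[0];r=proj(c,X)[0]
    print(F,nm,"side",((q-[217,180]+.4)*[400/68,560/96]+[400,0]).round(),"wrist",((r-[176,60]+.3)*2.5).round())
E
```

```text
plate tail +y [-74.9  21.5  44.5] 0.0012
plate jaw +y [75.2 18.1 48.6] 0.0032
36 tail side [709. 169.] wrist [139. 409.]
36 tail up4 side [709. 160.] wrist [138. 412.]
36 jaw side [598. 403.] wrist [132.  76.]
36 blk tail+y side [689. 154.] wrist [150. 399.]
36 blk tail-y side [622. 142.] wrist [211. 399.]
36 red0 side [654. 126.] wrist [198. 443.]
36 red.1 side [654. 119.] wrist [198. 446.]
36 lip jaw end side [511. 352.] wrist [220. 108.]
38.5 tail side [709. 164.] wrist [138. 411.]
38.5 tail up4 side [709. 155.] wrist [138. 414.]
38.5 jaw side [598. 397.] wrist [132.  76.]
38.5 blk tail+y side [689. 149.] wrist [149. 401.]
38.5 blk tail-y side [622. 137.] wrist [211. 401.]
38.5 red0 side [654. 121.] wrist [198. 445.]
38.5 red.1 side [654. 114.] wrist [198. 448.]
38.5 lip jaw end side [511. 347.] wrist [220. 108.]
```

```bash
python3 -c "
from station import bot
print(bot.hand_in())"
```

```text
the job is handed in; nothing more can be done
None
```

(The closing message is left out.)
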